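# Swap the empty spice tubes for refilled ones and bolt the rack

## Robot

A 6-joint arm with a two-finger parallel gripper is mounted at the origin on the work surface. World frame = base frame: x ahead of the robot, y to its left, z up, the work surface at z = 0. Lengths are in m, angles in rad, forces in N, time in s.
With the tool pointing down it reaches from about 0.35 to 0.775 m from the base axis. Payload 7.3 kg.
Tool frame: the origin (TCP) lies on the centre line of the jaws, within the pads' length; the fingertips stand 14 mm ahead of it and the grasp point (between the pads) lies 5 mm behind it; z points along the fingers, y is the line along which they close (so a half turn about z gives the same grasp; the last joint's range is limited). The gripper opens to 92 mm and grips with 3 to 60 N. Pads are 19 mm wide; open, the fingers measure 130 mm over their backs; the gripper's body (75 mm by 190 mm) begins 47 mm behind the grasp point.
Start: joints at [1.131, 0.342, 1.524, -0, 1.275, -0.146], TCP at [0.152, 0.503, 0.241] pointing down, gripper open.
Joint ranges: [-2.53, 2.53], [-0.77, 2.02], [0.04, 2.7], [-1, 4.14], [0.28, 2.66], [-3.11, 3.11]. Speed limits (rad/s): [2.57, 2.57, 3.14, 3.14, 3.14, 3.14].

## Interface

Orientations are given as [roll, pitch, yaw] about the fixed x, y, z axes, in that order (R = Rz(yaw) Ry(pitch) Rx(roll)).
In Python, from bench import manip gives the robot as it stands.
- The arm moves only by the tool carry_out, never from a script. Its argument "series" is a list that holds one entry, the list of rows, each a list of 7 numbers: the shift along the world's x, y, z in cm, then the turn, a rotation vector about the world's x, y, z in degrees, then the finger opening in cm, from 0 to 9.18. A call has 1 to 12 rows; each row is the pose to reach, as a shift and turn from the pose commanded when the call began; what a row does not reach only later rows make up. A row lasts 1/12 s, in which the tool goes at most 41.7 mm and 7.16 degrees, less where a joint would pass 70% of its speed; a pose out of reach is approached as far as the arm can. A call with a gripper value outside its range is refused whole. The fingers move at their own pace and stop on an object; "force" is the grip in N (left out, the last holds). Time passes only in rows, so rows that repeat a pose let the fingers close. It gives the time, the measured TCP pose, the force, the opening and the grip force at its end, in the units of the state.
- manip.get_state(): the state, without advancing time (a new reading comes with each control period).
- manip.get_image(name): name is "side" or "top" or "wrist"; returns the picture (384x512x3 uint8, red, green, blue); there is no depth.
- manip.calibration(name): a dict with "intrinsics" (3x3 intrinsics, pixels), "distortion" ([k1, k2, p1, p2, k3] as OpenCV has them; the pictures are not rectified), "pose" (4x4, takes a point from camera to world coordinates). Camera axes: x right, y down, z forward; pixel columns grow to the right and rows downward; lengths in m; the calibration is good to about 2 mm. A picture is of the moment at which its call begins: read the wrist's pose just before it. calibration takes no time and is no camera call; for the wrist camera it gives the pose at the moment of the call.
- manip.hand_in(): hands the job in; it is judged then, once.
The state is a dict: "t": time; "q": joint angles; "qd": joint speeds; "effort": joint torques, N m; "position": TCP position; "tcp_rot": TCP orientation; "ft_force": force on the tool from outside, world axes, zero at the start; "torque": the same for the moment, N m; "finger_gap": finger opening in m; "finger_force": force on a finger pad.
Only numpy, scipy, OpenCV 4.12 (cv2) and the standard library are available. Lean on these libraries where they do the work, as an engineer would, in place of code of your own. Each camera call takes 0.05 s, during which the arm holds its last target. There are 200 camera calls.

## Task

Slide the locking bolt of the spice rack fully back, take every empty, stopperless tube out of the rack and leave it in the bamboo dish, and put every corked, refilled tube from the silicone tray all the way down into a rack hole of its own (any hole). Then slide the bolt fully home over the tubes, into its keeper, and leave the other things in the drawer alone.

Things in the scene. Friction and masses are not known exactly. Their poses are not given: they have to be found in the camera images.
- drawer: Shallow white kitchen drawer on the worktop (fixed). Inner floor 8 mm above the worktop. Front panel on the robot's side (x 0.34 to 0.36 m), 105 mm high; other walls 65 mm. Two 30 mm high grey silicone dividers along x at y = +-0.287 m part off side cells where other kitchen things stand. Origin: centre of its underside, on the worktop.
- rack: Dark wooden spice-tube rack, fixed: block 50 (x) by 124 (y) by 40 mm high, three holes in a row along its y. Origin: centre of its underside, on the drawer floor; a seated tube's underside is 8 mm above it. An aluminium rail (24 mm wide, top at 82 mm) from the block's +y end to y = 245 mm carries the bolt; at y = -73 mm stands the keeper, a 100 mm high slotted post.
- bolt (a joint): Locking bolt, a 10 mm steel rod sliding along the rack's y above the holes (underside 84 mm above rack origin). 0 = home, tip in the keeper, covering all holes so no tube can be lifted; 0.14 m = fully drawn towards rack +y, holes free. Starts near home. Stays put; about 2 N to slide; hard end stops. A fully seated corked tube passes 6 mm below it; one too high blocks it.
- bolt_knob (a point): Middle of the bolt's upright round knob (16 mm across; its top 14 mm above this point, rod top 13 mm below it). It moves with the bolt. Can be pinched from above with the fingers on the rack's x sides, tool level with this point.
- tray: Grey silicone cell tray, fixed, 34 mm (x) by 106 mm (y), 32 mm high, three square cells in a row along its y (at -34, 0, +34 mm, about 26 mm wide, floor 4 mm thick) in which the refilled tubes stand. Origin: centre of its underside.
- dish: Loose shallow bamboo dish for the empties, square, 130 mm outside, 28 mm high, walls and floor 4 mm thick, 0.45 kg. Origin: centre of its underside.
- rack_hole0 (a point): Mouth centre of rack hole 0 (rack y = -38 mm), on the block's upper face 40 mm above the rack origin. Hole 23 mm across with a small chamfer, 32 mm deep with a floor.
- rack_hole1 (a point): Mouth centre of rack hole 1 (rack y = 0 mm), on the block's upper face 40 mm above the rack origin. Hole 23 mm across with a small chamfer, 32 mm deep with a floor.
- rack_hole2 (a point): Mouth centre of rack hole 2 (rack y = 38 mm), on the block's upper face 40 mm above the rack origin. Hole 23 mm across with a small chamfer, 32 mm deep with a floor.
- full1: Refilled spice tube with a cork stopper (16 mm across, 10 mm high, so 70 mm in all), about 50 g, standing in a tray cell at the start; may be absent. Glass part 60 mm tall and 20 mm across, pale frosted glass, foot slightly rounded; origin at the centre of its underside, z up along the tube. Grip the glass, e.g. with the tool 56 mm above its underside.
- full2: Refilled spice tube with a cork stopper (16 mm across, 10 mm high, so 70 mm in all), about 50 g, standing in a tray cell at the start; may be absent. Glass part 60 mm tall and 20 mm across, pale frosted glass, foot slightly rounded; origin at the centre of its underside, z up along the tube. Grip the glass, e.g. with the tool 56 mm above its underside.
- full3: Refilled spice tube with a cork stopper (16 mm across, 10 mm high, so 70 mm in all), about 50 g, standing in a tray cell at the start; may be absent. Glass part 60 mm tall and 20 mm across, pale frosted glass, foot slightly rounded; origin at the centre of its underside, z up along the tube. Grip the glass, e.g. with the tool 56 mm above its underside.
- empty1: Empty spice tube without a stopper (open, dark mouth), about 30 g, in a rack hole at the start; may be absent. 60 mm tall and 20 mm across, pale frosted glass, foot slightly rounded; origin at the centre of its underside, z up along the tube.
- empty1_mid (a point): Middle of empty1, on its axis 30 mm above its underside.
- empty2: Empty spice tube without a stopper (open, dark mouth), about 30 g, in a rack hole at the start; may be absent. 60 mm tall and 20 mm across, pale frosted glass, foot slightly rounded; origin at the centre of its underside, z up along the tube.
- empty2_mid (a point): Middle of empty2, on its axis 30 mm above its underside.
- empty3: Empty spice tube without a stopper (open, dark mouth), about 30 g, in a rack hole at the start; may be absent. 60 mm tall and 20 mm across, pale frosted glass, foot slightly rounded; origin at the centre of its underside, z up along the tube.
- empty3_mid (a point): Middle of empty3, on its axis 30 mm above its underside.
- jar: Bystander: closed frosted glass jar with steel lid, 60 mm across, 85 mm high, in a side cell; origin under its centre.
- cellar: Bystander: pale ceramic salt cellar with bamboo lid, 70 mm across, 53 mm high, in a side cell; origin under its centre.
- grinder: Bystander: steel pepper grinder, 44 mm across, 104 mm high, standing in a side cell; origin under its centre.
- grater: Bystander: black nutmeg grater lying along x, 130 x 32 x 10 mm, in a side cell; origin under its centre.

How it is judged:
On the way, in this order (a step that is already met when the one before it is completed fails the run):
1. the bolt is drawn back (value of joint bolt above 0.125 m), for 0.2 s.
2. with the bolt back, all empties are in the dish and all refilled tubes seated in the rack (value of joint bolt above 0.11 m and z of full1 in the frame of rack between 0.004 and 0.0115 m and angle between each of full1, full2, full3's own z axis and vertical below 0.15 rad and (horizontal distance between full1 and rack_hole0 below 0.007 m or horizontal distance between full1 and rack_hole1 below 0.007 m or horizontal distance between full1 and rack_hole2 below 0.007 m) and z of full2 in the frame of rack between 0.004 and 0.0115 m and (horizontal distance between full2 and rack_hole0 below 0.007 m or horizontal distance between full2 and rack_hole1 below 0.007 m or horizontal distance between full2 and rack_hole2 below 0.007 m) and z of full3 in the frame of rack between 0.004 and 0.0115 m and (horizontal distance between full3 and rack_hole0 below 0.007 m or horizontal distance between full3 and rack_hole1 below 0.007 m or horizontal distance between full3 and rack_hole2 below 0.007 m) and x of empty1_mid in the frame of dish between -0.06 and 0.06 m and y of empty1_mid in the frame of dish between -0.06 and 0.06 m and z of empty1_mid in the frame of dish between 0 and 0.045 m and x of empty2_mid in the frame of dish between -0.06 and 0.06 m and y of empty2_mid in the frame of dish between -0.06 and 0.06 m and z of empty2_mid in the frame of dish between 0 and 0.045 m and x of empty3_mid in the frame of dish between -0.06 and 0.06 m and y of empty3_mid in the frame of dish between -0.06 and 0.06 m and z of empty3_mid in the frame of dish between 0 and 0.045 m), for 0.2 s.
At the end, for the whole second after the job is handed in: Bolt within 6 mm of home; each refilled tube upright (0.15 rad) in a rack hole, within 7 mm of its axis and 3.5 mm of its floor; each empty in the dish (its middle within 60 mm of the dish centre along each side, under 45 mm above its underside; standing or lying); dish level; all at rest (value of joint bolt below 0.006 m and z of full1 in the frame of rack between 0.004 and 0.0115 m and angle between each of full1, full2, full3, dish's own z axis and vertical below 0.15 rad and (horizontal distance between full1 and rack_hole0 below 0.007 m or horizontal distance between full1 and rack_hole1 below 0.007 m or horizontal distance between full1 and rack_hole2 below 0.007 m) and z of full2 in the frame of rack between 0.004 and 0.0115 m and (horizontal distance between full2 and rack_hole0 below 0.007 m or horizontal distance between full2 and rack_hole1 below 0.007 m or horizontal distance between full2 and rack_hole2 below 0.007 m) and z of full3 in the frame of rack between 0.004 and 0.0115 m and (horizontal distance between full3 and rack_hole0 below 0.007 m or horizontal distance between full3 and rack_hole1 below 0.007 m or horizontal distance between full3 and rack_hole2 below 0.007 m) and x of empty1_mid in the frame of dish between -0.06 and 0.06 m and y of empty1_mid in the frame of dish between -0.06 and 0.06 m and z of empty1_mid in the frame of dish between 0 and 0.045 m and x of empty2_mid in the frame of dish between -0.06 and 0.06 m and y of empty2_mid in the frame of dish between -0.06 and 0.06 m and z of empty2_mid in the frame of dish between 0 and 0.045 m and x of empty3_mid in the frame of dish between -0.06 and 0.06 m and y of empty3_mid in the frame of dish between -0.06 and 0.06 m and z of empty3_mid in the frame of dish between 0 and 0.045 m and linear speed of each of full1, full2, full3, empty1, empty2, empty3, dish below 0.03 m/s); the robot touches nothing.
It fails at once if a bystander (jar, salt cellar, pepper grinder, grater) is shifted more than 40 mm or knocked over (distance of any of jar, cellar, grinder, grater from where it was at the start of the episode above 0.04 m or angle between any of jar, cellar, grinder, grater's own z axis and vertical above 0.5 rad).
Of full1, full2, full3 only 2 to 3 are there at a start; the rules pass over those that are not, and their reading is None.
Of empty1, empty2, empty3 only 2 to 3 are there at a start; the rules pass over those that are not, and their reading is None.
At some moment in a run one of dish may be knocked a few centimetres aside while the robot is not near it.
It also fails if it takes over 208 s, if anything falls off the work surface, if the arm or the gripper's body presses on something with over 40 N, if the wrist force passes 120 N, or if a joint passes its speed limit or range.

## Working session

There is one attempt and no reset: what is moved stays moved. The work goes in short steps, Python scripts to look and compute and a tool call to move; the robot and the scene stay as the last step left them, time stands still between calls to the robot, and variables do not carry over. Pictures are saved under pics/ and viewed, at most 14 in all, crops included, and the job is handed in when it is done.

Besides the shell and the picture viewer there is one more tool, called after "Request:" as name([rows], argument=value, ...), one row to a line, values as JSON. carry_out: Moves the arm, as the interface text tells. Its arguments: {"type":"object","properties":{"series":{"type":"array"},"force":{"type":"number"}},"required":["series"]}

```bash
mkdir -p pics; cat > h.py <<'E'
import numpy as np, cv2
from bench import manip
def snap(cam,fn):
    c=manip.calibration(cam); im=np.asarray(manip.get_image(cam))
    cv2.imwrite('pics/'+fn+'.png',im[:,:,::-1]); np.savez('pics/'+fn+'.npz',K=c['intrinsics'],D=c['distortion'],P=c['pose']); return im
def load(fn):
    z=np.load('pics/'+fn+'.npz'); return z['K'],z['D'],z['P']
def ray(fn,uv):
    K,D,P=load(fn); n=cv2.undistortPoints(np.array([[uv]],float),K,D)[0,0]
    return P[:3,3],P[:3,:3]@np.array([n[0],n[1],1])
def atz(fn,uv,z):
    o,d=ray(fn,uv); return o+d*(z-o[2])/d[2]
def tri(*obs):
    A=0;b=0
    for fn,uv in obs:
        o,d=ray(fn,uv); d=d/np.linalg.norm(d); M=np.eye(3)-np.outer(d,d); A=A+M; b=b+M@o
    p=np.linalg.solve(A,b)
    return p,[round(float(np.linalg.norm((np.eye(3)-np.outer(d,d)/(d@d))@(p-o)))*1000,1) for o,d in [ray(*x) for x in obs]]
def proj(fn,p):
    K,D,P=load(fn); T=np.linalg.inv(P); r,_=cv2.Rodrigues(T[:3,:3]); return cv2.projectPoints(np.array(p,float).reshape(-1,1,3),r,T[:3,3],K,D)[0].reshape(-1,2)
E
python3 - <<'E'
from h import *
for c in ('top','side'):
    snap(c,c+'0'); print(c,np.round(load(c+'0')[2],3).tolist(),load(c+'0')[0].round(0).tolist())
s=manip.get_state(); print(s)
E
```

```text
top [[-0.005, -0.999, 0.041, 0.509], [-1.0, 0.005, -0.014, -0.003], [0.014, -0.041, -0.999, 1.124], [0.0, 0.0, 0.0, 1.0]] [[449.0, 0.0, 254.0], [0.0, 449.0, 184.0], [0.0, 0.0, 1.0]]
side [[0.89, -0.334, 0.31, 0.256], [-0.456, -0.649, 0.609, -0.594], [-0.003, -0.683, -0.73, 0.793], [0.0, 0.0, 0.0, 1.0]] [[448.0, 0.0, 253.0], [0.0, 448.0, 185.0], [0.0, 0.0, 1.0]]
{'t': 0.1, 'q': array([ 1.13100078e+00,  3.42661276e-01,  1.52491416e+00,  1.55804408e-05,
        1.27539267e+00, -1.46035499e-01]), 'qd': array([-4.99262584e-04, -2.43453922e-03, -1.37777264e-03, -1.54338791e-03,
       -1.34003733e-03,  9.35899087e-05]), 'effort': array([ 5.92791930e-04, -4.32004058e+01, -2.44694352e+01,  7.18832575e-02,
        5.25955518e-02, -6.79345749e-05]), 'position': array([0.15186216, 0.50220328, 0.24011273]), 'tcp_rot': array([-3.14023401e+00, -2.14892386e-04,  2.84782791e+00]), 'ft_force': array([-0.3276733 ,  0.16562903, -0.32361974]), 'torque': array([-0.0103825 , -0.0095873 , -0.00634937]), 'finger_force': 0.0, 'finger_gap': 0.0915065098667472}
```

View pics/top0.png

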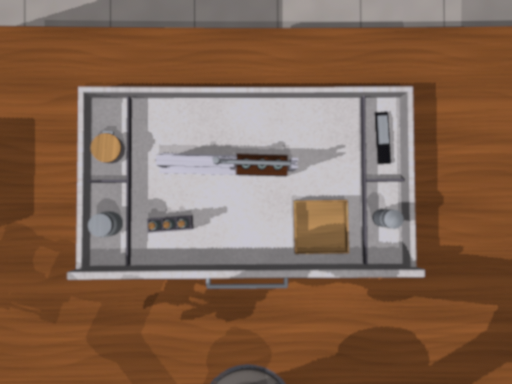

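View pics/side0.png

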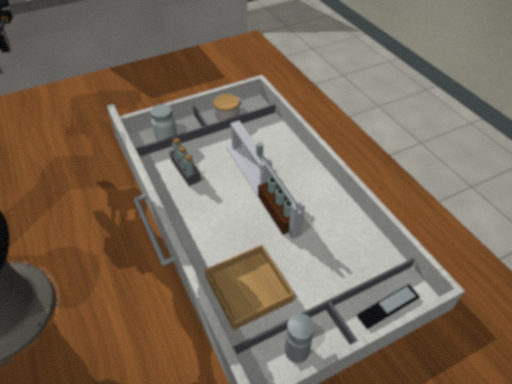

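The top view shows three corked tubes in the tray at about (152–181, 223), the rack at (262, 163) with its bolt near home, and the dish at (320, 225). Three empties look present. Next I'll compute rough positions before looking closer with the wrist camera.

```bash
python3 - <<'E'
from h import *
print('wristcam rel tool'); s=manip.get_state(); from scipy.spatial.transform import Rotation as R
T=np.eye(4);T[:3,:3]=R.from_euler('xyz',s['tcp_rot']).as_matrix();T[:3,3]=s['position']
print((np.linalg.inv(T)@manip.calibration('wrist')['pose']).round(3), manip.calibration('wrist')['intrinsics'])
for n,uv,z in [('tray1',(152,225),.08),('tray2',(167,224),.08),('tray3',(181,222),.08),('rackL',(236,162),.048),('rackR',(288,165),.048),('dish',(320,226),.036)]: print(n,atz('top0',uv,z).round(3))
for n,a,b in [('cork far',(152,225),(178,143)),('cork near',(181,222),(189,159))]: print(n,tri(('top0',a),('side0',b)))
im=cv2.imread('pics/top0.png')[130:250,130:360]; a=cv2.resize(im,None,fx=3.4,fy=3.4,interpolation=cv2.INTER_CUBIC)
cv2.imwrite('pics/c0.png',a)
E
```

```text
wristcam rel tool
[[-0.    -0.951 -0.309  0.084]
 [ 1.    -0.     0.    -0.   ]
 [-0.    -0.309  0.951 -0.142]
 [ 0.     0.     0.     1.   ]] [[288.9742337    0.         254.82765886]
 [  0.         288.9742337  194.01135158]
 [  0.           0.           1.        ]]
tray1 [0.457 0.219 0.08 ]
tray2 [0.459 0.184 0.08 ]
tray3 [0.464 0.152 0.08 ]
rackL [0.605 0.025 0.048]
rackR [ 0.597 -0.1    0.048]
dish [ 0.45  -0.177  0.036]
cork far (array([0.46064064, 0.21907472, 0.07049385]), [4.2, 4.2])
cork near (array([0.46523887, 0.15259339, 0.07112512]), [2.2, 2.2])
```

Request:
carry_out([
  [[45,-50,6,0,0,-77,9],[45,-50,6,0,0,-77,9],[45,-50,6,0,0,-77,9],[45,-50,6,0,0,-77,9],[45,-50,6,0,0,-77,9],[45,-50,6,0,0,-77,9],[45,-50,6,0,0,-77,9],[45,-50,6,0,0,-77,9],[45,-50,6,0,0,-77,9],[45,-50,6,0,0,-77,9],[45,-50,6,0,0,-77,9],[45,-50,6,0,0,-77,9]],
], force=15)

```text
t: 1.1
position: [0.486, 0.1304, 0.2851]
tcp_rot: [-3.141, -0.0, 1.498]
ft_force: [1.0, 0.5, 0.8]
finger_gap: 0.09
finger_force: 0.0
```

Request:
carry_out([
  [[0,0,0,0,0,0,9],[0,0,0,0,0,0,9],[0,0,0,0,0,0,9]],
])

```text
t: 1.35
position: [0.4847, 0.1324, 0.2846]
tcp_rot: [-3.14, -0.0, 1.503]
ft_force: [0.2, 0.5, 0.8]
finger_gap: 0.0901
finger_force: 0.0
```

```bash
python3 - <<'E'
from h import *
s=manip.get_state(); print(s['position'],s['tcp_rot']); snap('wrist','w1')
E
```

```text
[0.48467419 0.13239184 0.28458442] [-3.14003214e+00 -9.40989992e-05  1.50329133e+00]
```

View pics/w1.png

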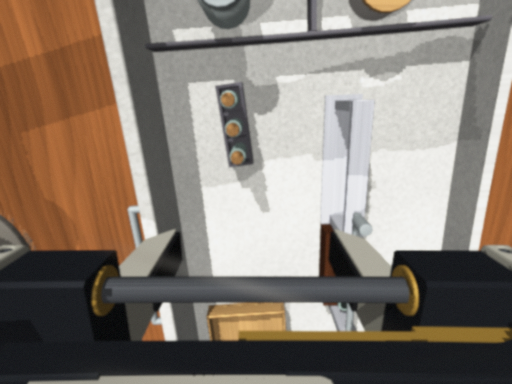

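The wrist view shows the corks at (229,99), (233,129) and (237,156), and the knob at about (362,224). The gripper hides the rack, so I'll move to −y.

Request:
carry_out([
  [[10,-26,0,0,0,0,9],[10,-26,0,0,0,0,9],[10,-26,0,0,0,0,9],[10,-26,0,0,0,0,9],[10,-26,0,0,0,0,9],[10,-26,0,0,0,0,9],[10,-26,0,0,0,0,9],[10,-26,0,0,0,0,9],[10,-26,0,0,0,0,9],[10,-26,0,0,0,0,9]],
])

```text
t: 2.23
position: [0.5848, -0.1257, 0.285]
tcp_rot: [-3.141, -0.001, 1.506]
ft_force: [-0.9, 0.4, 0.2]
finger_gap: 0.09
finger_force: 0.0
```

```bash
python3 - <<'E'
from h import *
s=manip.get_state(); print(s['position'],s['tcp_rot']); snap('wrist','w2')
im=cv2.imread('pics/w2.png'); 
cv2.imwrite('pics/w2c.png',cv2.resize(im[30:255,150:450],None,fx=2.6,fy=2.6,interpolation=cv2.INTER_CUBIC))
E
```

```text
[ 0.58481996 -0.12572346  0.28504217] [-3.14088574e+00 -7.86574274e-04  1.50571163e+00]
```

View pics/w2c.png

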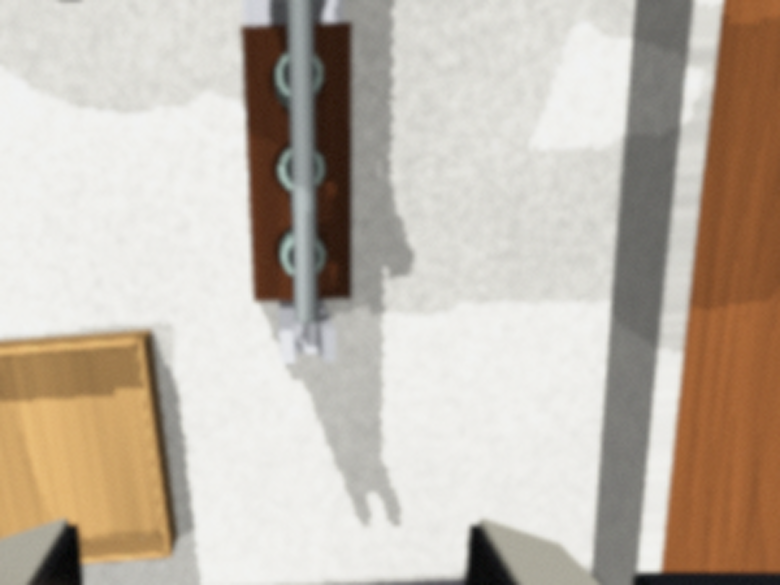

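The crop shows all three holes holding open tubes, rims at crop (299,73), (301,169) and (302,255). The block corners are at (244,27), (350,24), (350,297) and (254,300).

```bash
python3 - <<'E'
from h import *
c=lambda x,y:(x/2.6+150,y/2.6+30)
for uv in [(244,27),(350,24),(350,297),(254,300)]: print('corner',atz('w2',c(*uv),.048).round(4))
for uv in [(299,73),(301,169),(302,255)]: print('rim',atz('w2',c(*uv),.076).round(4))
print('knob top',atz('w1',(358,220),.119).round(4))
for uv,t in [((229,99),(152,225)),((233,129),(167,224)),((237,156),(181,222))]: print('cork',atz('w1',uv,.082).round(4),tri(('w1',uv),('top0',t)))
E
```

```text
corner [0.5815 0.0246 0.048 ]
corner [0.6291 0.0226 0.048 ]
corner [ 0.6253 -0.0992  0.048 ]
corner [ 0.577  -0.0976  0.048 ]
rim [0.6041 0.0009 0.076 ]
rim [ 0.6029 -0.0375  0.076 ]
rim [ 0.6014 -0.0745  0.076 ]
knob top [0.5994 0.0769 0.119 ]
cork [0.4608 0.2189 0.082 ] (array([0.45858703, 0.21928966, 0.07530267]), [1.7, 1.7])
cork [0.4623 0.1856 0.082 ] (array([0.46028871, 0.1850905 , 0.0741998 ]), [1.4, 1.4])
cork [0.4642 0.1536 0.082 ] (array([0.46357725, 0.15261971, 0.0762362 ]), [0.2, 0.2])
```

Request:
carry_out([
  [[1.5,8,0,0,0,0,9],[1.5,8,0,0,0,0,9],[1.5,8,0,0,0,0,9],[1.5,8,0,0,0,0,9],[1.5,8,0,0,0,0,9]],
])

```text
t: 2.7
position: [0.5998, -0.0462, 0.2856]
tcp_rot: [3.141, 0.0, 1.507]
ft_force: [-0.3, 0.2, -0.2]
finger_gap: 0.0902
finger_force: 0.0
```

```bash
python3 - <<'E'
from h import *
s=manip.get_state(); print(s['position'],s['tcp_rot']); snap('wrist','w3')
im=cv2.imread('pics/w3.png'); 
cv2.imwrite('pics/w3c.png',cv2.resize(im[30:255,100:400],None,fx=2.6,fy=2.6,interpolation=cv2.INTER_CUBIC))
E
```

```text
[ 0.59980815 -0.04617751  0.28556051] [3.14123287e+00 4.08410374e-04 1.50677529e+00]
```

View pics/w3c.png

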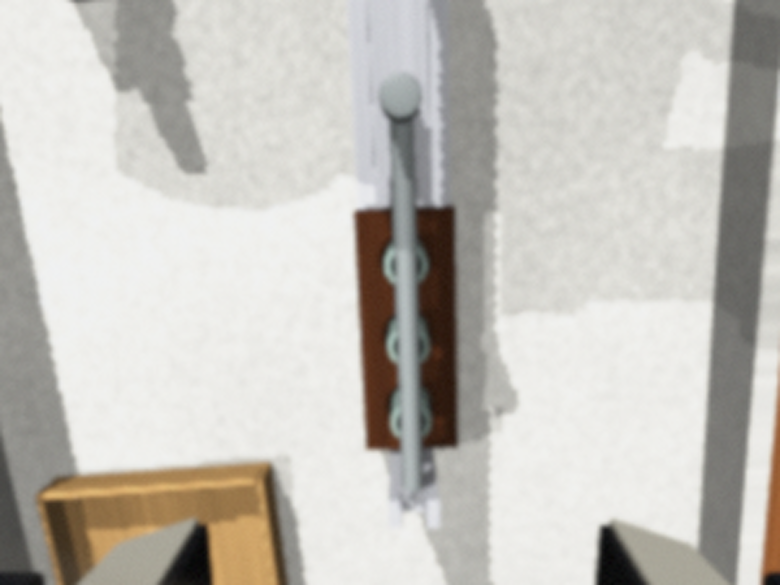

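The knob top is at crop (400,94), with the rims at (405,264), (408,343) and (410,415).

```bash
python3 - <<'E'
from h import *
c=lambda x,y:(x/2.6+150,y/2.6+30)
d=lambda x,y:(x/2.6+100,y/2.6+30)
print('knob',atz('w3',d(400,94),.119).round(4),tri(('w3',d(400,94)),('w1',(361,222))),proj('w1',atz('w3',d(400,94),.119)))
for a,b,n in [((299,73),(405,264),'rim'),((301,169),(408,343),'rim'),((302,255),(410,415),'rim'),((244,27),(355,210),'c'),((350,24),(454,208),'c'),((350,297),(456,446),'c'),((254,300),(367,449),'c')]: print(n,tri(('w2',c(*a)),('w3',d(*b))),atz('w3',d(*b),.076 if n=='rim' else .048).round(4))
im=cv2.imread('pics/w1.png'); cv2.imwrite('pics/w1c.png',np.hstack([cv2.resize(im[200:245,330:390],None,fx=6,fy=6),cv2.resize(im[80:170,200:260],None,fx=3,fy=3)])) if 0 else None
E
```

```text
knob [0.6061 0.0685 0.119 ] (array([0.60632918, 0.06961859, 0.10927501]), [0.2, 0.2]) [[363.61013654 226.31043046]]
rim (array([0.60406639, 0.00121192, 0.07333386]), [0.1, 0.1]) [0.604  0.0015 0.076 ]
rim (array([ 0.60312324, -0.03731739,  0.06652535]), [0.1, 0.1]) [ 0.6031 -0.0353  0.076 ]
rim (array([ 0.60177947, -0.07587949,  0.06067053]), [0.1, 0.1]) [ 0.6018 -0.0711  0.076 ]
c (array([0.58114336, 0.02560959, 0.04240814]), [0.2, 0.2]) [0.5813 0.0258 0.048 ]
c (array([0.62960698, 0.02347782, 0.04304271]), [0.0, 0.0]) [0.6293 0.0237 0.048 ]
c (array([ 0.62534533, -0.09954175,  0.04577089]), [0.1, 0.1]) [ 0.6251 -0.0987  0.048 ]
c (array([ 0.57712056, -0.09778251,  0.04670811]), [0.1, 0.1]) [ 0.5774 -0.0973  0.048 ]
```

Request:
carry_out([
  [[0.6,11.4,-5,0,0,2,6],[0.6,11.4,-5,0,0,2,6],[0.6,11.4,-5,0,0,2,6],[0.6,11.4,-9,0,0,2,5],[0.6,11.4,-13,0,0,2,5],[0.6,11.4,-15,0,0,2,5],[0.6,11.4,-17,0,0,2,5],[0.6,11.4,-17,0,0,2,5],[0.6,11.4,-17,0,0,2,1],[0.6,11.4,-17,0,0,2,1],[0.6,11.4,-17,0,0,2,1],[0.6,11.4,-17,0,0,2,1]],
], force=15)

```text
t: 3.75
position: [0.607, 0.0661, 0.1169]
tcp_rot: [3.138, -0.0, 1.538]
ft_force: [-0.7, -0.9, 0.8]
finger_gap: 0.0278
finger_force: 0.0
```

Request:
carry_out([
  [[0,0,0,0,0,0,1],[0,0,0,0,0,0,1],[0,0,0,0,0,0,1],[0.05,1.5,0,0,0,0,1],[0.1,3.5,0,0,0,0,1],[0.2,5.5,0,0,0,0,1],[0.25,7.5,0,0,0,0,1],[0.3,9.5,0,0,0,0,1],[0.4,11.5,0,0,0,0,1],[0.45,12.5,0,0,0,0,1],[0.45,13,0,0,0,0,1],[0.45,13,0,0,0,0,1]],
])

```text
t: 4.75
position: [0.6101, 0.1954, 0.1158]
tcp_rot: [-3.141, 0.004, 1.54]
ft_force: [-4.8, -6.7, 7.3]
finger_gap: 0.0154
finger_force: 15.0
```

Request:
carry_out([
  [[0,0.3,0,0,0,0,1],[0,0.5,0,0,0,0,1],[0,0.8,0,0,0,0,1],[0.05,1.1,0,0,0,0,1],[0.05,1.1,0,0,0,0,1]],
])

```text
t: 5.17
position: [0.6103, 0.2022, 0.1148]
tcp_rot: [-3.138, 0.009, 1.538]
ft_force: [-4.7, -20.4, 4.9]
finger_gap: 0.016
finger_force: 15.0
```

Request:
carry_out([
  [[0,-0.3,0,0,0,0,1],[0,-0.3,0,0,0,0,5],[0,-0.3,0,0,0,0,5],[0,-0.3,0,0,0,0,5],[0,-0.3,2,0,0,0,5],[0,-0.3,5,0,0,0,5],[-0.6,-20.5,6,0,0,0,5],[-0.6,-20.5,6,0,0,0,5],[-0.6,-20.5,6,0,0,0,5],[-0.6,-20.5,6,0,0,0,5],[-0.6,-20.5,6,0,0,0,5],[-0.6,-20.5,6,0,0,0,5]],
])

```text
t: 6.17
position: [0.6056, -0.0037, 0.1757]
tcp_rot: [3.14, 0.002, 1.534]
ft_force: [0.1, 0.2, 0.6]
finger_gap: 0.0502
finger_force: 0.0
```

```bash
python3 - <<'E'
from h import *
s=manip.get_state(); print(s['position'],s['tcp_rot'],s['finger_gap']); snap('wrist','w4');snap('top','top1');
a=cv2.imread('pics/w4.png'); b=cv2.imread('pics/top1.png')[120:270,130:370]
cv2.imwrite('pics/m1.png',np.vstack([a,cv2.resize(b,(320,200))[:,:].copy() if 0 else cv2.copyMakeBorder(cv2.resize(b,(345,215)),0,0,0,512-345,cv2.BORDER_CONSTANT)]))
E
```

```text
[ 0.60557975 -0.00371972  0.17572706] [3.13990644e+00 2.45276210e-03 1.53366960e+00] 0.050219574337703174
```

View pics/m1.png

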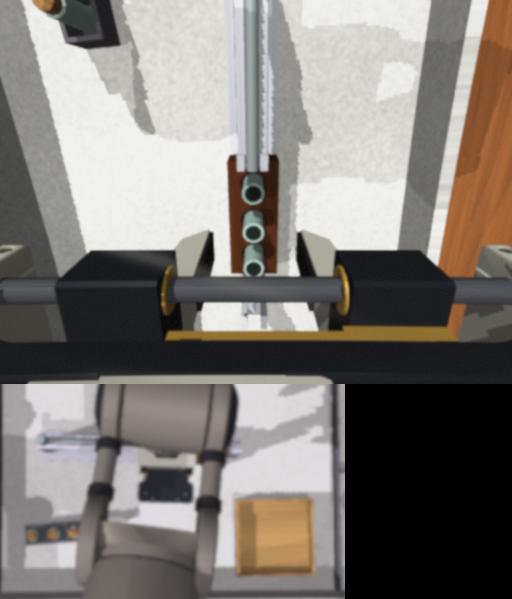

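The bolt is drawn back and the three open rims are clear, at about (253,191), (253,228) and (253,262). The dish hasn't moved.

```bash
python3 - <<'E'
from h import *
im=cv2.imread('pics/w4.png')
for uv in [(253,191),(253,228),(253,262)]:
    print(atz('w4',uv,.076).round(4))
print('dish',atz('top1',(321,226),.036).round(4))
for uv in [(295,200),(346,199),(348,252),(294,253)]: print(atz('top0',uv,.036).round(3))
E
```

```text
[0.6043 0.004  0.076 ]
[ 0.6029 -0.0315  0.076 ]
[ 0.6015 -0.0669  0.076 ]
dish [ 0.45   -0.1792  0.036 ]
[ 0.513 -0.117  0.036]
[ 0.515 -0.241  0.036]
[ 0.387 -0.243  0.036]
[ 0.386 -0.113  0.036]
```

Request:
carry_out([
  [[-0.1,0.5,-4,0,0,0,4],[-0.1,0.5,-8,0,0,0,4],[-0.1,0.5,-10,0,0,0,4],[-0.1,0.5,-11,0,0,0,4],[-0.1,0.5,-11,0,0,0,4],[-0.1,0.5,-11,0,0,0,1],[-0.1,0.5,-11,0,0,0,1],[-0.1,0.5,-11,0,0,0,1],[-0.1,0.5,-11,0,0,0,1],[-0.1,0.5,-11,0,0,0,1],[-0.1,0.5,-11,0,0,0,1]],
], force=12)

```text
t: 7.18
position: [0.6047, 0.0075, 0.0658]
tcp_rot: [3.14, -0.0, 1.539]
ft_force: [0.8, 1.4, 3.1]
finger_gap: 0.0193
finger_force: 12.0
```

Request:
carry_out([
  [[0,0,3,0,0,0,1],[0,0,6,0,0,0,1],[0,0,9,0,0,0,1],[0,0,12,0,0,0,1],[-3,-3,12,0,0,0,1],[-6,-6,12,0,0,0,1],[-8,-9,12,0,0,0,1],[-10,-12,12,0,0,0,1],[-12,-14,12,0,0,0,1],[-13.5,-14.8,12,0,0,0,1],[-13.5,-14.8,12,0,0,0,1],[-13.5,-14.8,12,0,0,0,1]],
])

```text
t: 8.18
position: [0.469, -0.1411, 0.1854]
tcp_rot: [3.141, -0.0, 1.537]
ft_force: [-0.0, -0.3, -0.7]
finger_gap: 0.0196
finger_force: 12.0
```

```bash
python3 - <<'E'
from h import *
s=manip.get_state(); print(s['position'],s['tcp_rot'],s['finger_gap']); snap('wrist','w5');snap('top','top2');
a=cv2.imread('pics/w5.png'); b=cv2.imread('pics/top2.png')[120:270,130:370]
cv2.imwrite('pics/m2.png',np.vstack([a,cv2.copyMakeBorder(cv2.resize(b,(345,215)),0,0,0,512-345,cv2.BORDER_CONSTANT)]))
E
```

```text
[ 0.46897016 -0.14108837  0.18543911] [ 3.14098173e+00 -4.45292650e-05  1.53672834e+00] 0.019641240998837774
```

View pics/m2.png

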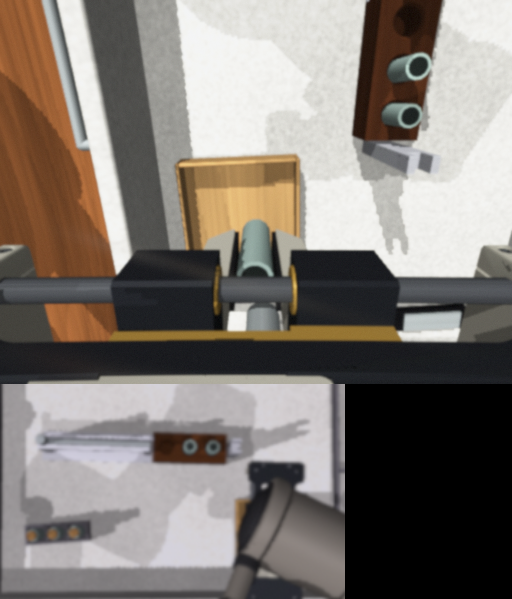

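The tube is held above the dish and hole 2 is empty. The dish's +y corners are at about (178,163) and (298,157).

```bash
python3 - <<'E'
from h import *
for uv in [(178,163),(298,157)]: print(atz('w5',uv,.036).round(4))
print('hole2',atz('w5',(408,18),.048).round(4)); print([atz('w5',u,.076).round(4) for u in [(415,66),(408,115)]])
b=lambda x,y:(130+x/1.4375,120+(y-384)/1.4333)
print([atz('top2',b(*u),.076).round(4) for u in [(190,447),(212,447)]])
E
```

```text
[ 0.3911 -0.116   0.036 ]
[ 0.5138 -0.114   0.036 ]
hole2 [0.6025 0.0026 0.048 ]
[array([ 0.5995, -0.0368,  0.076 ]), array([ 0.5992, -0.0742,  0.076 ])]
[array([ 0.5977, -0.0365,  0.076 ]), array([ 0.5975, -0.0724,  0.076 ])]
```

Request:
carry_out([
  [[0,0,-3,0,0,0,1],[0,0,-6,0,0,0,1],[0,0,-9,0,0,0,1],[0,0,-11,0,0,0,1],[0,0,-11.7,0,0,0,1],[0,0,-12.1,0,0,0,1],[0,0,-12.3,0,0,0,1],[0,0,-12.3,0,0,0,1]],
])

```text
t: 8.95
position: [0.4701, -0.1406, 0.0628]
tcp_rot: [3.14, 0.001, 1.539]
ft_force: [-0.6, 0.4, 0.6]
finger_gap: 0.0197
finger_force: 12.0
```

Request:
carry_out([
  [[0,0,-0.2,0,0,0,1],[0,0,-0.2,0,0,0,4],[0,0,-0.2,0,0,0,4],[0,0,-0.2,0,0,0,4],[0,0,-0.2,0,0,0,4],[0,0,3,0,0,0,4],[0,0,7,0,0,0,4],[0,0,11,0,0,0,4],[3,3,12,0,0,0,4],[6,6,12,0,0,0,4],[9,8.5,12,0,0,0,4],[12,10,12,0,0,0,4]],
])

```text
t: 9.95
position: [0.5903, -0.0379, 0.183]
tcp_rot: [3.14, -0.001, 1.54]
ft_force: [-0.1, 0.2, 1.5]
finger_gap: 0.0399
finger_force: 0.0
```

Request:
carry_out([
  [[1.3,0.4,0,0,0,0,4],[1.3,0.4,0,0,0,0,4],[1.3,0.4,0,0,0,0,4]],
])

```text
t: 10.2
position: [0.6018, -0.0364, 0.1815]
tcp_rot: [-3.14, 0.0, 1.54]
ft_force: [-1.3, -0.8, 0.1]
finger_gap: 0.0406
finger_force: 0.0
```

```bash
python3 - <<'E'
from h import *
s=manip.get_state(); print(s['position'],s['tcp_rot'],s['finger_gap'])
E
```

```text
[ 0.60179698 -0.03638814  0.18148441] [-3.14015674e+00  6.01538892e-05  1.53976336e+00] 0.04058041277374366
```

Request:
carry_out([
  [[0.1,0,-4,0,0,0,4],[0.1,0,-8,0,0,0,4],[0.1,0,-10.5,0,0,0,4],[0.1,0,-11.6,0,0,0,4],[0.1,0,-11.6,0,0,0,4],[0.1,0,-11.6,0,0,0,1],[0.1,0,-11.6,0,0,0,1],[0.1,0,-11.6,0,0,0,1],[0.1,0,-11.6,0,0,0,1],[0.1,0,-11.6,0,0,0,1],[0.1,0,-11.6,0,0,0,1]],
])

```text
t: 11.12
position: [0.6038, -0.0369, 0.0673]
tcp_rot: [3.139, 0.0, 1.539]
ft_force: [-0.8, 0.2, 5.9]
finger_gap: 0.0197
finger_force: 12.0
```

Request:
carry_out([
  [[0,0,3,0,0,0,1],[0,0,6,0,0,0,1],[0,0,9,0,0,0,1],[0,0,12,0,0,0,1],[-3,-3,12,0,0,0,1],[-6,-6,12,0,0,0,1],[-8,-9,12,0,0,0,1],[-10,-11,12,0,0,0,1],[-12,-13,12,0,0,0,1],[-13.3,-14.4,12,0,0,0,1],[-13.3,-14.4,12,0,0,0,1],[-13.3,-14.4,12,0,0,0,1]],
])

```text
t: 12.12
position: [0.4699, -0.1811, 0.1864]
tcp_rot: [3.141, -0.0, 1.537]
ft_force: [0.9, 0.3, 0.3]
finger_gap: 0.0193
finger_force: 12.0
```

```bash
python3 - <<'E'
from h import *
s=manip.get_state(); print(s['position'],s['tcp_rot'],s['finger_gap']); snap('wrist','w6')
cv2.imwrite('pics/w6c.png',cv2.imread('pics/w6.png')[:290])
E
```

```text
[ 0.46989092 -0.18111631  0.18635928] [ 3.14112652e+00 -1.34306861e-04  1.53667112e+00] 0.01931498135978143
```

View pics/w6c.png

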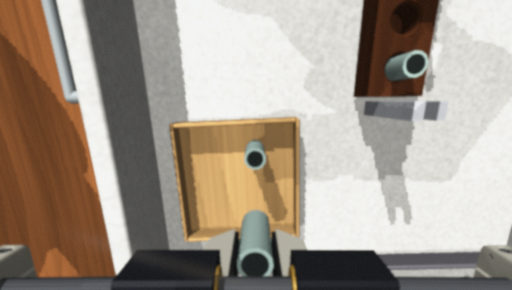

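The first tube stands in the dish at (255,157) and the second is held above a free spot. The dish is unmoved.

Request:
carry_out([
  [[0,0,-3,0,0,0,1],[0,0,-6,0,0,0,1],[0,0,-9,0,0,0,1],[0,0,-11,0,0,0,1],[0,0,-11.7,0,0,0,1],[0,0,-12.1,0,0,0,1],[0,0,-12.3,0,0,0,1],[0,0,-12.3,0,0,0,1],[0,0,-12.3,0,0,0,4],[0,0,-12.3,0,0,0,4],[0,0,-12.3,0,0,0,4],[0,0,-12.3,0,0,0,4]],
])

```text
t: 13.17
position: [0.4705, -0.1808, 0.0637]
tcp_rot: [3.14, 0.001, 1.539]
ft_force: [0.6, 0.2, 0.6]
finger_gap: 0.0389
finger_force: 0.0
```

Request:
carry_out([
  [[0,0,3,0,0,0,4],[0,0,7,0,0,0,4],[0,0,11,0,0,0,4],[3,2,12,0,0,0,4],[6,4,12,0,0,0,4],[9,6,12,0,0,0,4],[11,8,12,0,0,0,4],[13.2,10.6,12,0,0,0,4],[13.2,10.6,12,0,0,0,4],[13.2,10.6,12,0,0,0,4],[13.2,10.6,12,0,0,0,4]],
])

```text
t: 14.08
position: [0.6017, -0.0748, 0.183]
tcp_rot: [-3.141, 0.0, 1.539]
ft_force: [0.1, 0.1, -0.2]
finger_gap: 0.0398
finger_force: 0.0
```

Request:
carry_out([
  [[0,0,-4,0,0,0,4],[0,0,-8,0,0,0,4],[0,0,-10.5,0,0,0,4],[0,0,-11.7,0,0,0,4],[0,0,-11.7,0,0,0,4],[0,0,-11.7,0,0,0,1],[0,0,-11.7,0,0,0,1],[0,0,-11.7,0,0,0,1],[0,0,-11.7,0,0,0,1],[0,0,-11.7,0,0,0,1],[0,0,-11.7,0,0,0,1]],
])

```text
t: 15.0
position: [0.6028, -0.0749, 0.0673]
tcp_rot: [3.139, 0.001, 1.539]
ft_force: [-0.1, -0.2, 5.8]
finger_gap: 0.0196
finger_force: 12.0
```

Request:
carry_out([
  [[0,0,3,0,0,0,1],[0,0,6,0,0,0,1],[0,0,9,0,0,0,1],[0,0,12,0,0,0,1],[-3,-3,12,0,0,0,1],[-6,-6,12,0,0,0,1],[-8,-9,12,0,0,0,1],[-10,-11,12,0,0,0,1],[-12,-13,12,0,0,0,1],[-13.2,-14.4,12,0,0,0,1],[-13.2,-14.4,12,0,0,0,1],[-13.2,-14.4,12,0,0,0,1]],
])

```text
t: 16.0
position: [0.4698, -0.2191, 0.1863]
tcp_rot: [3.141, -0.0, 1.537]
ft_force: [0.4, 0.4, -0.1]
finger_gap: 0.0197
finger_force: 12.0
```

```bash
python3 - <<'E'
from h import *
s=manip.get_state(); print(s['position'],s['tcp_rot'],s['finger_gap']); snap('wrist','w7')
cv2.imwrite('pics/w7c.png',cv2.imread('pics/w7.png')[:290])
E
```

```text
[ 0.46983766 -0.2190825   0.18626322] [ 3.14131872e+00 -2.42599545e-04  1.53668870e+00] 0.019671088365352023
```

View pics/w7c.png

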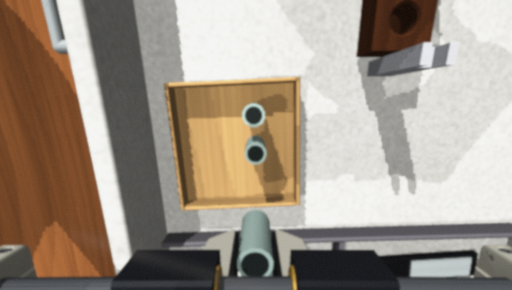

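```bash
python3 - <<'E'
from h import *
for uv in [(167,84),(299,77),(298,207),(184,210)]: print(atz('w7',uv,.036).round(4))
print([atz('w7',u,.072).round(4) for u in [(254,115),(255,152)]])
print([atz('w6',u,.072).round(4) for u in [(255,157)]],[atz('w6',u,.036).round(4) for u in [(173,125),(299,118),(187,240)]])
print('hole0',atz('w7',(404,15),.048).round(4))
E
```

```text
[ 0.3903 -0.1185  0.036 ]
[ 0.5147 -0.1165  0.036 ]
[ 0.5154 -0.2467  0.036 ]
[ 0.3921 -0.2459  0.036 ]
[array([ 0.4715, -0.1475,  0.072 ]), array([ 0.4712, -0.1793,  0.072 ])]
[array([ 0.4712, -0.1458,  0.072 ])] [array([ 0.3913, -0.1182,  0.036 ]), array([ 0.5153, -0.1157,  0.036 ]), array([ 0.3916, -0.2439,  0.036 ])]
hole0 [ 0.6001 -0.0728  0.048 ]
```

The dish is in place (y −0.117 to −0.246), so the current spot fits.

Request:
carry_out([
  [[0,0,-3,0,0,0,1],[0,0,-6,0,0,0,1],[0,0,-9,0,0,0,1],[0,0,-11,0,0,0,1],[0,0,-11.7,0,0,0,1],[0,0,-12.1,0,0,0,1],[0,0,-12.3,0,0,0,1],[0,0,-12.3,0,0,0,1],[0,0,-12.3,0,0,0,4],[0,0,-12.3,0,0,0,4],[0,0,-12.3,0,0,0,4],[0,0,-12.3,0,0,0,4]],
])

```text
t: 17.05
position: [0.4705, -0.2189, 0.0637]
tcp_rot: [3.14, 0.001, 1.539]
ft_force: [-0.8, -0.5, -0.2]
finger_gap: 0.0387
finger_force: 0.0
```

Request:
carry_out([
  [[0,0,3,0,0,0,4],[0,0,7,0,0,0,4],[0,0,11,0,0,0,4],[0,3,13,0,0,0,4],[0,7,14,0,0,0,4],[0,11,14,0,0,0,4],[0,15,14,0,0,0,4],[0,19,14,0,0,0,4],[0,23,14,0,0,0,4],[0,26,14,0,0,0,4],[0,27,14,0,0,0,4],[0,27,14,0,0,0,4]],
])

```text
t: 18.05
position: [0.47, 0.0533, 0.2034]
tcp_rot: [3.141, -0.0, 1.542]
ft_force: [-0.1, -0.8, 0.8]
finger_gap: 0.04
finger_force: 0.0
```

```bash
python3 - <<'E'
from h import *
s=manip.get_state(); print(s['position'],s['tcp_rot'],s['finger_gap']); snap('wrist','w8'); snap('top','top3')
a=cv2.imread('pics/w8.png')[:290]; b=cv2.imread('pics/top3.png')[120:270,130:370]
cv2.imwrite('pics/m3.png',np.vstack([a,cv2.copyMakeBorder(cv2.resize(b,(480,300)),0,0,0,32,cv2.BORDER_CONSTANT)]))
E
```

```text
[0.4699718  0.0533281  0.20341048] [ 3.14107481e+00 -2.53345475e-04  1.54245785e+00] 0.039984879276714166
```

View pics/m3.png

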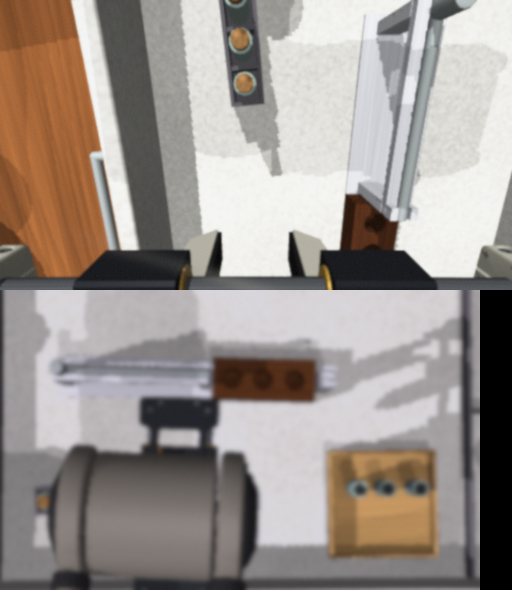

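All three empties stand in the dish and the rack is empty. The nearer corks are at (245,82) and (240,39).

```bash
python3 - <<'E'
from h import *
for a,b in [((245,82),(237,156)),((240,39),(233,129))]: print(atz('w8',a,.082).round(4),atz('w1',b,.082).round(4),tri(('w8',a),('w1',b)))
print('tray corners',[atz('w8',u,.040).round(4) for u in [(235,105),(263,102)]])
# circle refine of cork in w8 (brown)
for fn,bx in [('w8',(225,0,270,110)),('w1',(215,85,250,170))]:
    im=cv2.imread(f'pics/{fn}.png'); x0,y0,x1,y1=bx; h=cv2.cvtColor(im[y0:y1,x0:x1],cv2.COLOR_BGR2HSV)
    m=((h[...,0]>5)&(h[...,0]<22)&(h[...,1]>90)).astype(np.uint8)
    n,l,st,c=cv2.connectedComponentsWithStats(m)
    for i in range(1,n):
        if st[i,4]>40:
            u=(c[i][0]+x0,c[i][1]+y0); print(fn,np.round(u,1),st[i,2:].tolist(),atz(fn,u,.079).round(4))
E
```

```text
[0.4643 0.1517 0.082 ] [0.4642 0.1536 0.082 ] (array([0.46384461, 0.15218055, 0.07416318]), [0.3, 0.3])
[0.4616 0.1841 0.082 ] [0.4623 0.1856 0.082 ] (array([0.46157214, 0.18513831, 0.07620424]), [0.2, 0.2])
tray corners [array([0.4522, 0.1328, 0.04  ]), array([0.4805, 0.1349, 0.04  ])]
w8 [239.5  38.5] [18, 22, 303] [0.4611 0.1851 0.079 ]
w8 [243.9  82.9] [17, 18, 235] [0.4633 0.1512 0.079 ]
w1 [227.5  99.1] [12, 13, 129] [0.4588 0.219  0.079 ]
w1 [232.3 129.4] [12, 12, 121] [0.4612 0.185  0.079 ]
w1 [236.6 157.6] [12, 12, 117] [0.4633 0.1512 0.079 ]
```

Request:
carry_out([
  [[-0.6,4,0,0,0,0,4],[-0.6,8,0,0,0,0,4],[-0.6,9.8,-2,0,0,0,4],[-0.6,9.8,-6,0,0,0,4],[-0.6,9.8,-10,0,0,0,4],[-0.6,9.8,-12.5,0,0,0,4],[-0.6,9.8,-13.8,0,0,0,4],[-0.6,9.8,-13.8,0,0,0,4],[-0.6,9.8,-13.8,0,0,0,1],[-0.6,9.8,-13.8,0,0,0,1],[-0.6,9.8,-13.8,0,0,0,1],[-0.6,9.8,-13.8,0,0,0,1]],
])

```text
t: 19.15
position: [0.4651, 0.1491, 0.0664]
tcp_rot: [3.139, -0.0, 1.538]
ft_force: [0.5, 0.0, 0.8]
finger_gap: 0.0192
finger_force: 11.9
```

Request:
carry_out([
  [[0,0,0,0,0,0,1],[0,0,0,0,0,0,1]],
])

```text
t: 19.32
position: [0.4651, 0.1494, 0.0663]
tcp_rot: [3.139, -0.0, 1.539]
ft_force: [-0.0, -0.6, 5.8]
finger_gap: 0.0193
finger_force: 12.0
```

Request:
carry_out([
  [[0,0,3,0,0,0,1],[0,0,6,0,0,0,1],[0,0,9,0,0,0,1],[1,-2,11,0,0,0,1],[3,-5,11,0,0,0,1],[5,-8,11,0,0,0,1],[7,-11,11,0,0,0,1],[9,-14,11,0,0,0,1],[11,-17,11,0,0,0,1],[12.5,-20,11,0,0,0,1],[13.5,-22,11,0,0,0,1],[13.7,-22.6,11,0,0,0,1]],
])

```text
t: 20.32
position: [0.6023, -0.0801, 0.1747]
tcp_rot: [3.141, 0.001, 1.536]
ft_force: [-0.4, 0.0, -1.4]
finger_gap: 0.0196
finger_force: 11.9
```

Request:
carry_out([
  [[0,0,0,0,0,0,1],[0,0,0,0,0,0,1],[0,0,0,0,0,0,1]],
])

```text
t: 20.57
position: [0.6005, -0.0752, 0.1751]
tcp_rot: [-3.141, -0.001, 1.54]
ft_force: [-0.7, 0.2, -0.7]
finger_gap: 0.0198
finger_force: 11.9
```

```bash
python3 - <<'E'
from h import *
s=manip.get_state(); print(s['position'],s['tcp_rot'],s['finger_gap'],s['ft_force']); snap('wrist','w9')
cv2.imwrite('pics/w9c.png',cv2.resize(cv2.imread('pics/w9.png')[140:290,180:340],None,fx=3.5,fy=3.5,interpolation=cv2.INTER_CUBIC))
E
```

```text
[ 0.60051528 -0.07522615  0.17513527] [-3.14086427e+00 -5.89278354e-04  1.53997060e+00] 0.019758558970933173 [-0.71861213  0.18117026 -0.72961382]
```

View pics/w9c.png

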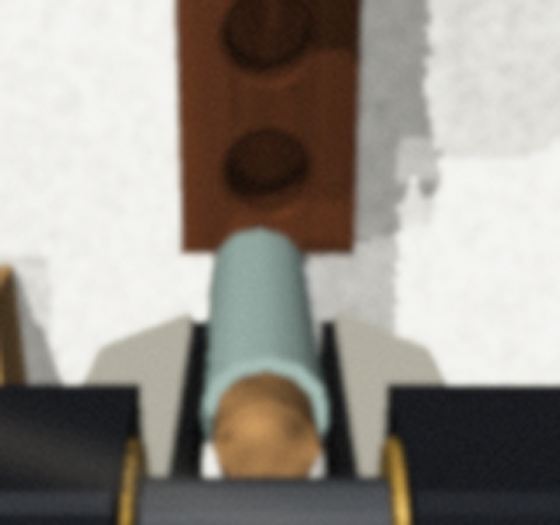

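The view shows hole 0 at crop (267,165), hole 1 at (268,30), and the tube axis slightly to the left.

```bash
python3 - <<'E'
from h import *
c=lambda x,y:(x/3.5+180,y/3.5+140)
print([atz('w9',c(*u),.048).round(4) for u in [(267,163),(268,30),(183,250),(353,250)]])
# where would hole0 rim and tube bottom project
print(((proj('w9',[[.6021,-.0745,.048],[.6034,-.0365,.048],[.6005,-.0734,.1208],[.6005,-.0734,.1808],[.6005,-.0734+.01,.1208]])-[180,140])*3.5).round(0).tolist())
E
```

```text
[array([ 0.6018, -0.0713,  0.048 ]), array([ 0.6032, -0.0344,  0.048 ]), array([ 0.5771, -0.0965,  0.048 ]), array([ 0.6256, -0.098 ,  0.048 ])]
[[268.0, 174.0], [269.0, 38.0], [263.0, 271.0], [263.0, 422.0], [261.0, 226.0]]
```

Request:
carry_out([
  [[0.2,0.05,-2,0,0,0,1],[0.2,0.05,-4,0,0,0,1],[0.2,0.05,-6,0,0,0,1],[0.2,0.05,-6.6,0,0,0,1],[0.2,0.05,-7,0,0,0,1],[0.2,0.05,-7.4,0,0,0,1],[0.2,0.05,-7.8,0,0,0,1],[0.2,0.05,-8,0,0,0,1]],
])

```text
t: 21.28
position: [0.6035, -0.076, 0.0957]
tcp_rot: [3.14, 0.0, 1.539]
ft_force: [-0.6, -0.2, 0.2]
finger_gap: 0.0192
finger_force: 11.9
```

Entered with no force; continue down.

Request:
carry_out([
  [[0,0,-0.5,0,0,0,1],[0,0,-1,0,0,0,1],[0,0,-1.5,0,0,0,1],[0,0,-2,0,0,0,1],[0,0,-2.3,0,0,0,1],[0,0,-2.5,0,0,0,1],[0,0,-2.6,0,0,0,1],[0,0,-2.6,0,0,0,1]],
])

```text
t: 21.95
position: [0.6031, -0.0763, 0.0703]
tcp_rot: [3.141, 0.0, 1.539]
ft_force: [-4.2, 0.6, 6.4]
finger_gap: 0.0195
finger_force: 12.1
```

Request:
carry_out([
  [[0,0,0,0,0,0,4],[0,0,0,0,0,0,4],[0,0,0,0,0,0,4],[0,0,0,0,0,0,4],[0,0,3,0,0,0,4],[0,0,7,0,0,0,4],[0,0,11,0,0,0,4],[-2,3,11,0,0,0,4],[-4,6,11,0,0,0,4],[-6,9,11,0,0,0,4],[-7,12,11,0,0,0,4],[-8,15,11,0,0,0,4]],
])

```text
t: 22.95
position: [0.5221, 0.075, 0.1793]
tcp_rot: [3.141, -0.0, 1.538]
ft_force: [1.4, -0.4, 0.3]
finger_gap: 0.0396
finger_force: 0.0
```

Request:
carry_out([
  [[-2,3,0,0,0,0,4],[-4,6,0,0,0,0,4],[-5,9,0,0,0,0,4],[-6.2,11,0,0,0,0,4],[-6.2,11,0,0,0,0,4],[-6.2,11,0,0,0,0,4],[-6.2,11,0,0,0,0,4]],
])

```text
t: 23.53
position: [0.4615, 0.1835, 0.1791]
tcp_rot: [3.141, 0.0, 1.539]
ft_force: [0.3, -0.1, 0.8]
finger_gap: 0.04
finger_force: 0.0
```

```bash
python3 - <<'E'
from h import *
s=manip.get_state(); print(s['position'],s['tcp_rot'],s['finger_gap']); snap('top','top4'); snap('wrist','w10')
b=cv2.imread('pics/top4.png')[120:270,130:370]
cv2.imwrite('pics/m4.png',cv2.resize(b,(720,450),interpolation=cv2.INTER_CUBIC))
E
```

```text
[0.46151682 0.18353998 0.17914642] [3.14113908e+00 2.77063582e-04 1.53915035e+00] 0.040007072312707025
```

View pics/m4.png

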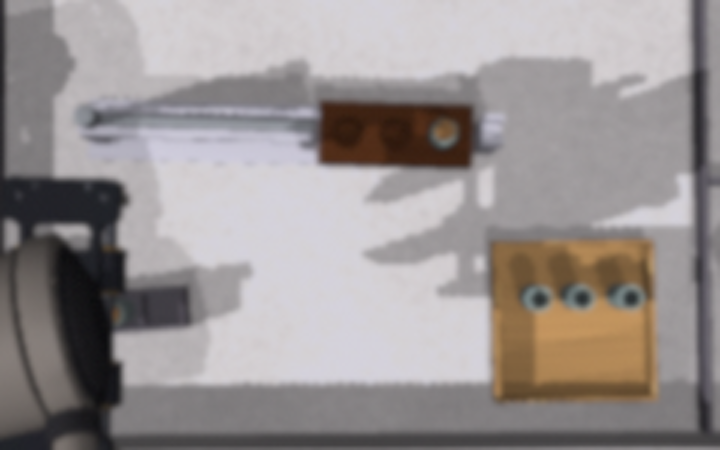

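Tube A is seated in hole 0 at (445,131), and the dish still holds the three empties. Now the second tube.

Request:
carry_out([
  [[0,0.15,-4,0,0,0,4],[0,0.15,-8,0,0,0,4],[0,0.15,-10.5,0,0,0,4],[0,0.15,-11.4,0,0,0,4],[0,0.15,-11.4,0,0,0,4],[0,0.15,-11.4,0,0,0,1],[0,0.15,-11.4,0,0,0,1],[0,0.15,-11.4,0,0,0,1],[0,0.15,-11.4,0,0,0,1],[0,0.15,-11.4,0,0,0,1],[0,0.15,-11.4,0,0,0,1]],
])

```text
t: 24.55
position: [0.4622, 0.1856, 0.0666]
tcp_rot: [3.138, -0.001, 1.539]
ft_force: [-0.2, -0.3, 7.8]
finger_gap: 0.0194
finger_force: 12.0
```

Request:
carry_out([
  [[0,0,3,0,0,0,1],[0,0,6,0,0,0,1],[0,0,9,0,0,0,1],[1,-2,11,0,0,0,1],[3,-5,11,0,0,0,1],[5,-8,11,0,0,0,1],[7,-11,11,0,0,0,1],[9,-14,11,0,0,0,1],[11,-17,11,0,0,0,1],[12.5,-20,11,0,0,0,1],[13.8,-21.8,11,0,0,0,1],[14.1,-22.2,11,0,0,0,1]],
])

```text
t: 25.55
position: [0.6037, -0.0402, 0.1751]
tcp_rot: [3.14, 0.001, 1.536]
ft_force: [-0.8, -0.2, -1.0]
finger_gap: 0.0194
finger_force: 12.0
```

Request:
carry_out([
  [[0,0,0,0,0,0,1],[0,0,0,0,0,0,1],[0,0,0,0,0,0,1],[0,0,0,0,0,0,1]],
])

```text
t: 25.88
position: [0.6016, -0.0352, 0.1754]
tcp_rot: [-3.141, -0.0, 1.54]
ft_force: [-0.1, 0.5, -1.2]
finger_gap: 0.0194
finger_force: 12.0
```

```bash
cat > rel.py <<'E'
from h import *
import sys
def rel(fn,off,hole):
    s=manip.get_state(); p=s['position']; print(p.round(4),s['tcp_rot'].round(3),s['ft_force'].round(1)); im=snap('wrist',fn)
    b=np.array([p[0],p[1]+off,p[2]-.0543])
    print('pred tube bottom/+y edge/top, hole px',proj(fn,[b,b+[0,.01,0],b+[0,0,.06],[*hole,.048]]).round(1).tolist())
    h=cv2.cvtColor(im,cv2.COLOR_RGB2HSV); g=((h[...,0]>70)&(h[...,0]<110)&(h[...,1]>25)&(h[...,2]>70))
    u,v=proj(fn,[b+[0,.01,0]])[0]
    for r in range(int(v)-8,int(v)+30,4):
        x=np.where(g[r,int(u)-25:int(u)+25])[0]
        if len(x): print(r,x.min()+int(u)-25,x.max()+int(u)-25,len(x))
E
python3 -c "
from rel import *
rel('w11',-.0005,(.6034,-.0365))"
```

```text
[ 0.6016 -0.0352  0.1754] [-3.141 -0.     1.54 ] [-0.1  0.5 -1.2]
pred tube bottom/+y edge/top, hole px [[255.1, 220.4], [254.7, 207.7], [255.2, 264.4], [256.9, 191.5]]
211 249 259 11
215 244 263 20
219 242 265 24
223 242 266 25
227 241 266 26
231 241 267 27
235 241 267 27
```

Request:
carry_out([
  [[0.05,0.1,-2,0,0,0,1],[0.05,0.1,-4,0,0,0,1],[0.05,0.1,-6,0,0,0,1],[0.05,0.1,-6.6,0,0,0,1],[0.05,0.1,-7,0,0,0,1],[0.05,0.1,-7.4,0,0,0,1],[0.05,0.1,-7.8,0,0,0,1],[0.05,0.1,-8,0,0,0,1]],
])

```text
t: 26.6
position: [0.6031, -0.0356, 0.0956]
tcp_rot: [3.14, 0.0, 1.539]
ft_force: [0.6, -0.6, -0.3]
finger_gap: 0.0193
finger_force: 12.0
```

Request:
carry_out([
  [[0,0,-0.5,0,0,0,1],[0,0,-1,0,0,0,1],[0,0,-1.5,0,0,0,1],[0,0,-2,0,0,0,1],[0,0,-2.3,0,0,0,1],[0,0,-2.5,0,0,0,1],[0,0,-2.6,0,0,0,1],[0,0,-2.6,0,0,0,1]],
])

```text
t: 27.27
position: [0.6027, -0.0357, 0.0705]
tcp_rot: [3.141, 0.0, 1.539]
ft_force: [-4.4, -0.3, 10.8]
finger_gap: 0.0192
finger_force: 12.1
```

Request:
carry_out([
  [[0,0,0,0,0,0,4],[0,0,0,0,0,0,4],[0,0,0,0,0,0,4],[0,0,0,0,0,0,4],[0,0,3,0,0,0,4],[0,0,7,0,0,0,4],[0,0,11,0,0,0,4],[-2,3,11,0,0,0,4],[-4,6,11,0,0,0,4],[-6,9,11,0,0,0,4],[-7,12,11,0,0,0,4],[-8,15,11,0,0,0,4]],
])

```text
t: 28.27
position: [0.5216, 0.1155, 0.1793]
tcp_rot: [3.142, -0.0, 1.538]
ft_force: [0.4, 0.0, 0.1]
finger_gap: 0.0402
finger_force: 0.0
```

Request:
carry_out([
  [[-2,3,0,0,0,0,4],[-4,6,0,0,0,0,4],[-5,9,0,0,0,0,4],[-6.2,10.4,0,0,0,0,4],[-6.2,10.4,0,0,0,0,4],[-6.2,10.4,0,0,0,0,4],[-6.2,10.4,0,0,0,0,4]],
])

```text
t: 28.85
position: [0.4612, 0.2178, 0.1791]
tcp_rot: [3.141, 0.0, 1.539]
ft_force: [1.3, -0.1, 0.3]
finger_gap: 0.0403
finger_force: 0.0
```

Request:
carry_out([
  [[0,0,-4,0,0,0,4],[0,0,-8,0,0,0,4],[0,0,-10.5,0,0,0,4],[0,0,-11.4,0,0,0,4],[0,0,-11.4,0,0,0,4],[0,0,-11.4,0,0,0,1],[0,0,-11.4,0,0,0,1],[0,0,-11.4,0,0,0,1],[0,0,-11.4,0,0,0,1],[0,0,-11.4,0,0,0,1],[0,0,-11.4,0,0,0,1]],
])

```text
t: 29.77
position: [0.4614, 0.2186, 0.0663]
tcp_rot: [3.139, -0.001, 1.539]
ft_force: [-1.2, -0.5, 6.5]
finger_gap: 0.0196
finger_force: 11.9
```

Request:
carry_out([
  [[0,0,3,0,0,0,1],[0,0,6,0,0,0,1],[0,0,9,0,0,0,1],[1,-2,11,0,0,0,1],[3,-5,11,0,0,0,1],[5,-8,11,0,0,0,1],[7,-11,11,0,0,0,1],[9,-14,11,0,0,0,1],[11,-17,11,0,0,0,1],[12.5,-19.5,11,0,0,0,1],[13.9,-21.4,11,0,0,0,1],[14.3,-21.7,11,0,0,0,1]],
])

```text
t: 30.77
position: [0.6052, -0.0023, 0.1748]
tcp_rot: [3.141, 0.001, 1.535]
ft_force: [-1.1, 0.5, -1.5]
finger_gap: 0.0193
finger_force: 11.9
```

Request:
carry_out([
  [[0,0,0,0,0,0,1],[0,0,0,0,0,0,1],[0,0,0,0,0,0,1],[0,0,0,0,0,0,1]],
])

```text
t: 31.1
position: [0.6031, 0.0027, 0.1753]
tcp_rot: [-3.141, -0.0, 1.54]
ft_force: [0.5, -0.6, -0.9]
finger_gap: 0.0198
finger_force: 11.9
```

```bash
python3 -c "
from rel import *
rel('w12',.0,(.6047,.0015))"
```

```text
[0.6031 0.0027 0.1753] [-3.141 -0.     1.54 ] [ 0.5 -0.6 -0.9]
pred tube bottom/+y edge/top, hole px [[255.1, 219.7], [254.7, 207.0], [255.2, 263.5], [256.8, 191.4]]
210 247 258 12
214 243 263 21
218 241 265 25
222 241 266 26
226 241 266 26
230 241 266 26
234 239 267 29
```

Request:
carry_out([
  [[0.05,0.1,-2,0,0,0,1],[0.05,0.1,-4,0,0,0,1],[0.05,0.1,-6,0,0,0,1],[0.05,0.1,-6.6,0,0,0,1],[0.05,0.1,-7,0,0,0,1],[0.05,0.1,-7.4,0,0,0,1],[0.05,0.1,-7.8,0,0,0,1],[0.05,0.1,-8,0,0,0,1]],
])

```text
t: 31.82
position: [0.6046, 0.0023, 0.0957]
tcp_rot: [3.14, 0.0, 1.539]
ft_force: [0.5, -0.5, 0.6]
finger_gap: 0.0194
finger_force: 11.9
```

Request:
carry_out([
  [[0,0,-0.5,0,0,0,1],[0,0,-1,0,0,0,1],[0,0,-1.5,0,0,0,1],[0,0,-2,0,0,0,1],[0,0,-2.3,0,0,0,1],[0,0,-2.5,0,0,0,1],[0,0,-2.6,0,0,0,1],[0,0,-2.6,0,0,0,1]],
])

```text
t: 32.48
position: [0.6042, 0.0022, 0.0702]
tcp_rot: [3.141, 0.0, 1.539]
ft_force: [-2.5, -1.2, 7.9]
finger_gap: 0.0193
finger_force: 12.0
```

Request:
carry_out([
  [[0,0,0,0,0,0,4],[0,0,0,0,0,0,4],[0,0,0,0,0,0,4],[0,0,0,0,0,0,4],[0,0,3,0,0,0,4],[0,0,7,0,0,0,4],[0,0,11,0,0,0,4],[0,-3,14,0,0,0,4],[0,-7,14,0,0,0,4],[0,-11,14,0,0,0,4],[0,-11,14,0,0,0,4],[0,-11,14,0,0,0,4]],
])

```text
t: 33.48
position: [0.6038, -0.1097, 0.2088]
tcp_rot: [-3.141, -0.0, 1.535]
ft_force: [0.0, 1.0, 0.0]
finger_gap: 0.0401
finger_force: 0.0
```

```bash
python3 - <<'E'
from h import *
s=manip.get_state(); print(s['position'],s['finger_gap']); snap('wrist','w13')
cv2.imwrite('pics/w13c.png',cv2.resize(cv2.imread('pics/w13.png')[:290],None,fx=1.5,fy=1.5,interpolation=cv2.INTER_CUBIC))
E
```

```text
[ 0.60384661 -0.10971884  0.20878179] 0.04005547866730542
```

View pics/w13c.png

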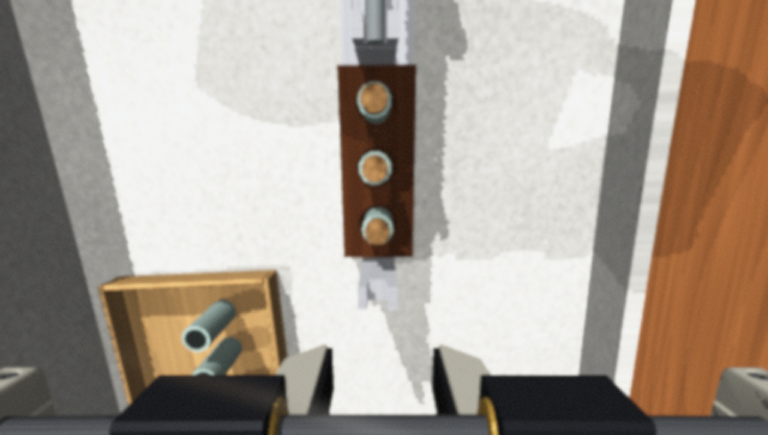

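All three corked tubes are upright in the rack. The dish's back corners are at crop (105,286) and (275,272), and the first rims are at (197,338) and (208,372). I'll check that the dish hasn't moved.

```bash
python3 - <<'E'
from h import *
c=lambda x,y:(x/1.5,y/1.5)
print([atz('w13',c(*u),.036).round(4) for u in [(105,286),(275,272)]],[atz('w13',c(*u),.072).round(4) for u in [(197,338),(208,372)]])
print('corks',[atz('w13',c(*u),.086).round(4) for u in [(374,98),(375,166),(378,230)]])
E
```

```text
[array([ 0.3941, -0.1168,  0.036 ]), array([ 0.5229, -0.1103,  0.036 ])] [array([ 0.4729, -0.1464,  0.072 ]), array([ 0.4763, -0.1731,  0.072 ])]
corks [array([0.603 , 0.0016, 0.086 ]), array([ 0.6021, -0.0348,  0.086 ]), array([ 0.6024, -0.0726,  0.086 ])]
```

Request:
carry_out([
  [[0,4,1,0,0,0,5],[0,8,1,0,0,0,5],[0.2,12,1,0,0,0,5],[0.3,16,1,0,0,0,5],[0.4,20,1,0,0,0,5],[0.5,24,1,0,0,0,5],[0.6,28,1,0,0,0,5],[0.6,31,1,0,0,0,5],[0.6,31,1,0,0,0,5],[0.6,31,1,0,0,0,5],[0.6,31,1,0,0,0,5]],
])

```text
t: 34.45
position: [0.6095, 0.2029, 0.2187]
tcp_rot: [-3.141, 0.001, 1.541]
ft_force: [-0.0, 1.0, -0.5]
finger_gap: 0.05
finger_force: 0.0
```

```bash
python3 - <<'E'
from h import *
s=manip.get_state(); print(s['position'],s['finger_gap']); snap('top','top5')
b=cv2.imread('pics/top5.png')[120:270,130:370]
cv2.imwrite('pics/m5.png',cv2.resize(b,(720,450),interpolation=cv2.INTER_CUBIC))
E
```

```text
[0.60954492 0.20294602 0.21872287] 0.04995428664668274
```

View pics/m5.png

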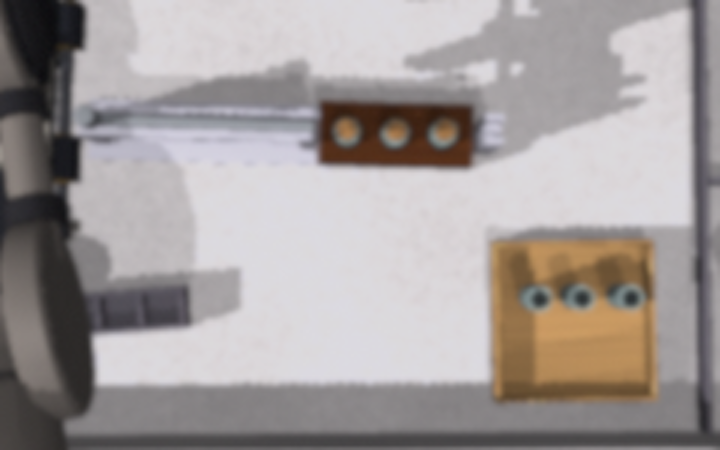

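Everything is in place: the corks are at (347/395/443,131) and the three empties stand in the unmoved dish. Now I'll close the bolt.

Request:
carry_out([
  [[0.1,0,-4,0,0,0,5],[0.1,0,-8,0,0,0,5],[0.1,0,-10.3,0,0,0,5],[0.1,0,-10.3,0,0,0,5],[0.1,0,-10.3,0,0,0,1],[0.1,0,-10.3,0,0,0,1],[0.1,0,-10.3,0,0,0,1],[0.1,0,-10.3,0,0,0,1],[0.1,0,-10.3,0,0,0,1],[0.1,0,-10.3,0,0,0,1],[0.1,0,-10.3,0,0,0,1],[0.1,0,-10.3,0,0,0,1]],
], force=20)

```text
t: 35.5
position: [0.6103, 0.2025, 0.1174]
tcp_rot: [-3.14, 0.0, 1.539]
ft_force: [-4.9, -0.1, 6.5]
finger_gap: 0.0155
finger_force: 20.0
```

Request:
carry_out([
  [[-0.05,-1.5,0,0,0,0,1],[-0.1,-3.5,0,0,0,0,1],[-0.2,-5.5,0,0,0,0,1],[-0.25,-7.5,0,0,0,0,1],[-0.3,-9.5,0,0,0,0,1],[-0.4,-11.5,0,0,0,0,1],[-0.45,-12.5,0,0,0,0,1],[-0.45,-13,0,0,0,0,1],[-0.45,-13.3,0,0,0,0,1],[-0.45,-13.3,0,0,0,0,1]],
])

```text
t: 36.33
position: [0.6062, 0.0688, 0.1174]
tcp_rot: [-3.141, 0.0, 1.538]
ft_force: [-5.1, -2.1, 6.7]
finger_gap: 0.0155
finger_force: 20.0
```

Moved 133.7 mm; continue gently to the stop.

Request:
carry_out([
  [[0,-0.2,0,0,0,0,1],[0,-0.4,0,0,0,0,1],[0,-0.6,0,0,0,0,1],[0,-0.8,0,0,0,0,1],[0,-1,0,0,0,0,1],[0,-1,0,0,0,0,1]],
])

```text
t: 36.83
position: [0.606, 0.0624, 0.1174]
tcp_rot: [-3.141, -0.005, 1.539]
ft_force: [-4.7, 11.6, 8.0]
finger_gap: 0.0153
finger_force: 20.0
```

Request:
carry_out([
  [[0,0.3,0,0,0,0,1],[0,0.3,0,0,0,0,5],[0,0.3,0,0,0,0,5],[0,0.3,0,0,0,0,5],[0,0.3,0,0,0,0,5],[0,0.3,3,0,0,0,5],[0,0.3,7,0,0,0,5],[0,0.3,11,0,0,0,5],[0,-3,14,0,0,0,5],[0,-7,16,0,0,0,5],[0,-10,17,0,0,0,5],[0,-10,17,0,0,0,5]],
])

```text
t: 37.83
position: [0.6078, -0.0469, 0.2895]
tcp_rot: [3.135, 0.004, 1.533]
ft_force: [0.3, 0.8, 0.0]
finger_gap: 0.0497
finger_force: 0.0
```

```bash
python3 - <<'E'
from h import *
s=manip.get_state(); print(s['position'],s['finger_gap']); snap('wrist','w14')
# knob x-extent/centre check: predicted knob-top pixel at home vs +6mm, and bright blob near
u=proj('w14',[[.606,.0624,.129],[.606,.0684,.129]]); print(u)
u0,v0=u[0].astype(int); im=cv2.imread('pics/w14.png'); h=cv2.cvtColor(im,cv2.COLOR_BGR2HSV)
for r in range(v0-20,v0+21,2): print(r,im[r,u0-16:u0+17:4].mean(-1).astype(int).tolist())
# dish: brown extent in top view
snap('top','top6'); a=cv2.imread('pics/top6.png'); b=cv2.imread('pics/top5.png'); d=cv2.absdiff(a,b).max(-1)
print('dish-region diff',d[190:260,288:355].max(), d[120:190,130:300].max())
E
```

```text
[ 0.6077766  -0.04689321  0.289547  ] 0.049737062407119545
[[247.85504721  71.36068671]
 [247.56944422  64.51747953]]
51 [222, 219, 215, 214, 215, 220, 212, 197, 206]
53 [222, 219, 214, 215, 215, 221, 214, 197, 212]
55 [223, 218, 215, 215, 215, 221, 214, 197, 216]
57 [223, 219, 212, 214, 214, 220, 213, 199, 216]
59 [224, 218, 212, 214, 215, 222, 213, 197, 210]
61 [223, 218, 212, 214, 215, 221, 213, 198, 211]
63 [223, 218, 213, 214, 215, 220, 212, 200, 197]
65 [224, 216, 212, 213, 215, 220, 212, 199, 206]
67 [224, 218, 213, 213, 215, 220, 213, 199, 211]
69 [222, 218, 209, 210, 204, 212, 211, 200, 213]
71 [222, 216, 212, 199, 194, 187, 210, 200, 204]
73 [223, 218, 210, 190, 187, 183, 199, 202, 208]
75 [222, 217, 203, 182, 181, 178, 176, 201, 211]
77 [222, 215, 201, 178, 176, 175, 164, 200, 210]
79 [221, 213, 198, 173, 173, 171, 159, 201, 202]
81 [222, 214, 201, 165, 167, 167, 145, 200, 207]
83 [223, 214, 207, 150, 161, 153, 143, 200, 196]
85 [223, 215, 209, 167, 128, 104, 173, 201, 202]
87 [222, 214, 209, 193, 91, 86, 153, 196, 208]
89 [221, 215, 213, 196, 106, 100, 143, 190, 209]
91 [222, 214, 213, 195, 107, 100, 143, 178, 202]
dish-region diff 175 202
```

Request:
carry_out([
  [[-3,4,2,0,0,0,5],[-6,8,2,0,0,0,5],[-9,12,2,0,0,0,5],[-12,16,2,0,0,0,5],[-14,20,2,0,0,0,5],[-16,24,2,0,0,0,5],[-16,28,2,0,0,0,5],[-16,28,2,0,0,0,5],[-16,28,2,0,0,0,5]],
])

```text
t: 38.68
position: [0.4433, 0.2458, 0.3055]
tcp_rot: [-3.139, -0.003, 1.546]
ft_force: [0.4, -0.6, -0.3]
finger_gap: 0.0504
finger_force: 0.0
```

```bash
python3 - <<'E'
from h import *
snap('top','top7'); a=cv2.imread('pics/top7.png')
for n in ('top5','top7'):
    im=cv2.imread(f'pics/{n}.png'); 
    r=im[185:270,270:362]; h=cv2.cvtColor(r,cv2.COLOR_BGR2HSV); m=(h[...,1]>90)&(h[...,2]>60); ys,xs=np.where(m); print(n,xs.min()+270,xs.max()+270,ys.min()+185,ys.max()+185,m.sum())
d=cv2.absdiff(a,cv2.imread('pics/top5.png')).max(-1)[190:256,290:352]; print((d>50).sum(), d.mean())
for n in ('top5','top7'):
    im=cv2.imread(f'pics/{n}.png')[160:168,230:300]; print(n,im.mean(-1)[3:6].mean(0).astype(int)[::3].tolist())
s=manip.get_state(); print(s['t'],s['position'])
E
```

```text
top5 294 348 200 252 2472
top7 296 349 196 248 2217
1575 43.81744868035191
top5 [184, 163, 76, 41, 101, 123, 109, 43, 42, 100, 120, 110, 71, 40, 66, 123, 113, 102, 40, 62, 140, 190, 182, 164]
top7 [173, 155, 103, 93, 118, 128, 122, 97, 101, 122, 134, 130, 117, 115, 104, 115, 107, 101, 91, 95, 96, 107, 143, 155]
38.7333 [0.44442574 0.24317605 0.30528801]
```

The dish was knocked about 1 cm. My picture views are used up, so I'll check the empties numerically.

```bash
python3 - <<'E'
from h import *
snap('top','top8')
for n in ('top5','top8'):
    im=cv2.imread(f'pics/{n}.png')[190:256,284:358]; h=cv2.cvtColor(im,cv2.COLOR_BGR2HSV)
    print(n)
    for r in range(0,66,2):
        print(190+r,''.join('#' if p[2]<75 else ('.' if p[1]<45 and p[2]>130 else ('g' if p[0]>40 and p[1]>20 else ('b' if p[1]>=70 else 'o'))) for p in h[r]))
E
```

```text
top5
190 ..........................................................................
192 ..........................................................................
194 ..........................................................................
196 ..........................................................................
198 ........................................oo................................
200 ...........oooooobobbbbbbbbbbbbbbbbbbbbbbbbbbbbbbbbbbbbbbbbbbbbo..........
202 .........obbbbbbbbbbbbbbbbbbbbbbbbbbbbbbbbbbbbbbbbbbbbbbbbbbbbbb..........
204 .........obbbbbbbbbbbbbbbbbbbbbbbbbbbbbbbbbbbbbbbbbbbbbbbbbbbbbb..........
206 .........obbbbbbbbbbbbbbbbbbbbbbbbbbbbbbbbbbbbbbbbbbbbbbbbbbbbbb..........
208 .........obbbbbbbbbbbbbbbbbbbbbbbbbbbbbbbbbbbbbbbbbbbbbbbbbbbbbb..........
210 .........obbbbbbbbbbbbbbbbbbbbbbbbbbbbbbbbbbbbbbbbbbbbbbbbbbbbbbo.........
212 .........obbbbbbbbbbbbbbbbbbbbbbbbbbbbbbbbbbbbbbbbbbbbbbbbbbbbbbo.........
214 ..........bbbbbbbbbbbbbbbbbbbbbbbbbbbboobbbbbbbbbbbbbbbbbbbbbbbb..........
216 ..........bbbbbbbbbbooogooo..obbbo#ggggooo.bbbbbb##oggooooooobbb
[... 3423 characters left out ...]
......bbbbbbbbbbbbbbbbbbbbbbbbbbbbbbbbbbbbbbbbbbbbbbbbbbbbbbb.......
240 ............bbbbbbbbbbbbbbbbbbbbbbbbbbbbbbbbbbbbbbbbbbbbbbbbbbbbbbb.......
242 ............bbbbbbbbbbbbbbbbbbbbbbbbbbbbbbbbbbbbbbbbbbbbbbbbbbbbbbb.......
244 ............bbbbbbbbbbbbbbbbbbbbbbbbbbbbbbbbbbbbbbbbbbbbbbbbbbbbbbb.......
246 ............obbbbbbbbbbbbbbbbbbbbbbbbbbbbbbbbbbbbbbbbbbbbbbbbbbbbbo.......
248 ............obbbbbbbbbbbbbbbbbbbbbbbbbbbbbbbbbbbbbbbbbbbbbbbbbbbboo.......
250 ooooooo...ooooooooo.............................o.oooooooooooooooooooooooo
252 oooooooooo..oooooooooooooooooooooooooooooooooooooooooooooooooooooooooooooo
254 oooooooooooooooooooooooooooooooooooo....oooooooooooooooooooooooooooooooooo
```

```bash
python3 - <<'E'
from h import *
cs=np.array([atz('top8',u,.036)[:2] for u in [(295.5,195.5),(350,195.5),(351,249),(296,249)]]); c=cs.mean(0); print('dish',c.round(4),cs.round(3).tolist())
ey=cs[0]-cs[1]; ey/=np.linalg.norm(ey); ex=np.array([ey[1],-ey[0]])
for f,m in [((311,211),(319.5,194.5)),((324,211),(333,194)),((340,211),(346.5,195.5))]:
    p=(atz('top8',f,.022)+atz('top8',m,.055))/2; r=p[:2]-c; L=np.linalg.norm(atz('top8',f,.022)-atz('top8',m,.055)); print('mid in dish',(r@ex).round(4),(r@ey).round(4),'len',L.round(3))
snap('top','top9'); d=cv2.absdiff(cv2.imread('pics/top8.png'),cv2.imread('pics/top9.png')).max(-1)[185:256,284:358]; print('motion',d.max(),d.mean())
E
```

```text
dish [ 0.4592 -0.1844] [[0.524, -0.118], [0.523, -0.25], [0.394, -0.251], [0.395, -0.118]]
mid in dish 0.0466 0.0192 len 0.054
mid in dish 0.0472 -0.0128 len 0.055
mid in dish 0.0454 -0.0485 len 0.051
motion 61 3.570803197563761
```

Request:
carry_out([
  [[0,0,0,0,0,0,5],[0,0,0,0,0,0,5],[0,0,0,0,0,0,5],[0,0,0,0,0,0,5],[0,0,0,0,0,0,5],[0,0,0,0,0,0,5],[0,0,0,0,0,0,5],[0,0,0,0,0,0,5],[0,0,0,0,0,0,5],[0,0,0,0,0,0,5],[0,0,0,0,0,0,5],[0,0,0,0,0,0,5]],
])

```text
t: 39.83
position: [0.4467, 0.2394, 0.3062]
tcp_rot: [3.142, 0.0, 1.539]
ft_force: [-0.5, -0.1, -0.5]
finger_gap: 0.0498
finger_force: 0.0
```

```bash
python3 - <<'E'
from h import *
snap('top','top10');snap('top','top11'); snap('side','side1')
g=lambda a,b:[(round(float(x.mean()),2),int(x.max())) for d in [cv2.absdiff(cv2.imread(f'pics/{a}.png'),cv2.imread(f'pics/{b}.png')).max(-1)] for x in (d[185:256,284:358],d[150:175,230:300])]
print(g('top10','top11'),g('top9','top10'))
im=cv2.imread('pics/top11.png')[186:256,284:358]; h=cv2.cvtColor(im,cv2.COLOR_BGR2HSV)
for r in range(0,66,2): print(186+r,''.join('#' if p[2]<75 else ('.' if p[1]<45 and p[2]>130 else ('g' if p[0]>40 and p[1]>20 else ('b' if p[1]>=70 else 'o'))) for p in h[r]))
E
```

```text
[(0.71, 2), (0.84, 3)] [(7.5, 103), (1.07, 19)]
186 ..........................................................................
188 .......................................................oooo...............
190 ..............................................oooooooooo....o.............
192 .................oooooooooooooooooooooo..ooooooooooooooooooooo##ooo.......
194 .................oooooooooo..oooooo..ooooooooooooooo####oooogggg##oo......
196 ............bbbbbbbbbbbbbbbbbbbbbbbbbbbbbo######boogggg###oggg....g.......
198 ...........obbbbbbbbbbbbbbbbbbbbbbbbbbbbboggggggggggggggggggggg...........
200 ...........bbbbbbbbbbbbbbbbbbbbbbbbbbbboogggggggggggggggggggggggoo........
202 ...........bbbbbbbbbbbbbbbbbbbbbbbbbbbbogggggggggggggggggggggggoo.........
204 ...........bbbbbbbbbbbbbbbbbbbbbbbbbbbooggggggggggggggggggggggoooo........
206 ...........bbbbbbbbbbbbbbbbbbbbbbbbbboogggggggggggggggg...ggggobbb........
208 ...........obbbbbbbbbbbbbbbbbbbbbbbboo....gggg....gggg......goobbb........
210 ...........obbbbbbbbbbbbbbbbbbbbbbb........gg......gg.......oobbbb........
212 ...........obbbbbbbbb
[... 854 characters left out ...]
......bbbbbbbbbbbbbbbbbbbbbbbbbbbbbbbbbbbbbbbbbbbbbbbbbbbbbbo.......
236 ............bbbbbbbbbbbbbbbbbbbbbbbbbbbbbbbbbbbbbbbbbbbbbbbbbbbbbbo.......
238 ............bbbbbbbbbbbbbbbbbbbbbbbbbbbbbbbbbbbbbbbbbbbbbbbbbbbbbbb.......
240 ............bbbbbbbbbbbbbbbbbbbbbbbbbbbbbbbbbbbbbbbbbbbbbbbbbbbbbbb.......
242 ............bbbbbbbbbbbbbbbbbbbbbbbbbbbbbbbbbbbbbbbbbbbbbbbbbbbbbbb.......
244 ............bbbbbbbbbbbbbbbbbbbbbbbbbbbbbbbbbbbbbbbbbbbbbbbbbbbbbbb.......
246 ............obbbbbbbbbbbbbbbbbbbbbbbbbbbbbbbbbbbbbbbbbbbbbbbbbbbbbo.......
248 ............obbbbbbbbbbbbbbbbbbbbbbbbbbbbbbbbbbbbbbbbbbbbbbbbbbbboo.......
250 ooooooo....oooooooo................................ooooooooooooooooooooooo
```

The empties have settled. They rest on the dish floor and lean on its wall, with middles inside the limits (x about 0.046, |y| ≤ 0.049, z about 0.03). The scene is static, and the bolt travelled its full 140 mm.

```bash
python3 -c "
from bench import manip
print(manip.hand_in())"
```

```text
the job is handed in; nothing more can be done
None
```

The job is handed in; no verdict came back. All three corked tubes are seated in the rack and the bolt is home after its full 140 mm stroke. The three empties are in the dish: a late knock toppled them and they now lean on its wall, at rest and within the limits by my measurements (tightest margin about 11 mm).

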